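# Gauge the deep probe pocket with the long dip rod

### The job

Before the temperature probe goes in, check the deep pocket: take the long dip rod out of its wooden stand, lower it upright into the tall steel pocket until it bottoms out, and keep it pressed lightly on the bottom for about two seconds. Then let go and leave the rod standing in the pocket, without dropping it in; the short rod stays in the stand.

Things in the scene. Friction and masses are not known exactly. Their poses are not given: they have to be found in the camera images.
- long_rod_mid (a point): Centre (half-way up, on the axis) of the long dip rod: loose, 0.14 to 0.28 kg, 150 mm long, upright in either hole of the wooden stand; z up along it. From below: flat steel foot 24 mm across, 14 mm high (underside 75 mm below this point); steel stem 14 mm across; black cylindrical grip 26 mm across, 40 mm high, its centre 55 mm above this point.
- deep_well: The tall steel pocket, fixed: upright round tube 58 mm across outside, 82 mm high, on a square 104 mm foot plate. Origin on the bore axis at its underside, z up. Bore 44 mm across, open on top, flat rigid bottom 12 mm above the origin (70 mm deep). A squat pocket (72 mm across, 42 mm high) stands elsewhere and is not the target; they may be either way round.
- stand: Fixed light-wood block, 80 mm along x, 190 mm along y, 55 mm high; origin at the centre of its underside, z up. Two round holes 35 mm across, 43 mm deep, at y = +60 and -60 mm, hold the two dip rods; a rod must rise 45 mm to be clear.
- short_rod_mid (a point): Centre (half-way up) of the short dip rod, which stays in the other hole of the stand: 100 mm long, same foot and stem as the long one (underside 50 mm below this point), with a black ball 28 mm across at its top.
Things that resemble listed ones, but are neither listed nor needed, are in the scene too. What is shaped like the part that bears long_rod_mid but green or orange is not meant.

How it is judged:
On the way, in this order (a step that is already met when the one before it is completed fails the run):
1. the long rod is lifted clear of its stand (height (world z) of long_rod_mid above 0.135 m and contact force between the fingers and long_rod above 0.3 N), for 0.1 s.
2. the long rod, still held and within 15 degrees of upright, stands on the bottom of the deep pocket (within 5 mm) and is pressed on it (more than 0.3 N) for a second (z of long_rod_mid in the frame of deep_well between 0.07 and 0.092 m and horizontal distance between long_rod_mid and deep_well below 0.03 m and contact force between the fingers and long_rod above 0.3 N and contact force between long_rod and deep_well above 0.3 N and angle between long_rod_mid's own z axis and vertical below 0.262 rad), for 1 s.
At the end, for the whole second after the job is handed in: The long rod stands released and at rest in the deep pocket, its foot on the bottom (its centre less than 5 mm above the fully bottomed height), its centre within 30 mm of the bore axis, leaning less than 26 degrees, and the short rod is within 30 mm of where it started (z of long_rod_mid in the frame of deep_well between 0.07 and 0.092 m and horizontal distance between long_rod_mid and deep_well below 0.03 m and angle between long_rod_mid's own z axis and vertical below 0.45 rad and linear speed of long_rod below 0.03 m/s and distance of short_rod_mid from where it was at the start of the episode below 0.03 m); the robot touches nothing.
It fails at once if the short rod is moved by more than 30 mm (distance of short_rod_mid from where it was at the start of the episode above 0.03 m).
It fails at once if the rod is dropped into the pocket (faster than 0.5 m/s inside it) (z of long_rod_mid in the frame of deep_well below 0.15 m and horizontal distance between long_rod_mid and deep_well below 0.03 m and linear speed of long_rod above 0.5 m/s).
It also fails if it takes over 48 s, if anything falls off the work surface, if the arm or the gripper's body presses on something with over 40 N, if the wrist force passes 120 N, or if a joint passes its speed limit or range.

### The arm

A 7-joint arm with a two-finger parallel gripper is mounted at the origin on the work surface. World frame = base frame: x ahead of the robot, y to its left, z up, the work surface at z = 0. Lengths are in m, angles in rad, forces in N, time in s.
With the tool pointing down it reaches from about 0.4 to 0.85 m from the base axis. Payload 4.5 kg.
Tool frame: the origin (TCP) lies at the very end of the fingers, on their centre line; the grasp point (between the pads) lies 19 mm behind it; z points along the fingers, y is the line along which they close (so a half turn about z gives the same grasp; the last joint's range is limited). The gripper opens to 88 mm and grips with 3 to 60 N. Pads are 18 mm wide; open, the fingers measure 123 mm over their backs; the gripper's body (75 mm by 187 mm) begins 45 mm behind the grasp point.
Start: joints at [-1.299, 0.689, -0.195, 1.565, 0.157, 0.902, -0.215], TCP at [0.147, 0.607, 0.239] pointing down, gripper open.
Joint ranges: [-3.01, 3.01], [-0.46, 2.08], [-1.47, 1.51], [0.13, 2.56], [-1, 4.14], [0.04, 2.09], [-2.66, 2.66]. Speed limits (rad/s): [2.57, 2.57, 3.14, 3.14, 3.14, 3.14, 3.14].

### API

Orientations are given as a unit quaternion [x, y, z, w].
In Python, from plant import r gives the robot as it stands. The module is installed in compiled form; this text tells all that it offers.
- The arm moves only by the tool step_arm, never from a script. Its argument "increments" is a list of rows, each a list of 2 entries, a list of its own where there are three numbers: the shift along the world's x, y, z in cm, then the turn, a rotation vector about the world's x, y, z in degrees. A call has exactly 10 rows; each row shifts and turns the commanded pose from where the row before left it; what a row does not reach is not made up. A row lasts 1/10 s, in which the tool goes at most 50 mm and 8.59 degrees, less where a joint would pass 70% of its speed; a pose out of reach is approached as far as the arm can. A call is refused whole if a number of a shift passes 5 or a number of a turn 8.59, either way. A call with a gripper value outside its range is refused whole. "fingers" is the opening, from 0 (shut) to 1 (fully open), set as the call begins (left out, the last holds). The fingers move at their own pace and stop on an object; "grip_force" is the grip in N (left out, the last holds). Time passes only in rows, so rows that do not move let the fingers close, or fill a call up. It gives the time, the measured TCP pose, the force, the opening and the grip force at its end, in the units of the state.
- r.get_state(): the state, without advancing time (a new reading comes with each control period).
- r.snapshot(name): name is "scene" or "side" or "wrist"; returns (picture, depth): 400x640x3 uint8, red, green, blue; 400x640 float32, m along the optical axis (not along the pixel's ray), 0 where there is no reading.
- r.calibration(name): a dict with "fov_y" (degrees; the focal length in pixels is half the picture's height over the tangent of half this angle, whatever the lens; pixels are square), "cx", "cy" (the principal point, pixels), "R" (3x3) and "t" (3): a world point X has camera coordinates R X + t. Camera axes: x right, y down, z forward; pixel columns grow to the right and rows downward; lengths in m; the calibration is good to about 2 mm. A picture is of the moment at which its call begins: read the wrist's pose just before it. calibration takes no time and is no camera call; for the wrist camera it gives the pose at the moment of the call.
- r.finish_job(): hands the job in; it is judged then, once.
The state is a dict: "clock": time; "q": joint angles; "qd": joint speeds; "joint_torque": joint torques, N m; "tool_pos": TCP position; "eef_rot": TCP orientation; "contact_force": force on the tool from outside, world axes, zero at the start; "moment": the same for the moment, N m; "opening": opening from 0.0 (shut) to 1.0 (fully open); "finger_force": force on a finger pad.
Only numpy, scipy, OpenCV 4.12 (cv2) and the standard library are available. Lean on these libraries where they do the work, as an engineer would, in place of code of your own. Each camera call takes 0.05 s, during which the arm holds its last target. There are 200 camera calls.

## Working session

There is one attempt and no reset: what is moved stays moved. The work goes in short steps, Python scripts to look and compute and a tool call to move; the robot and the scene stay as the last step left them, time stands still between calls to the robot, and variables do not carry over. Pictures are saved under pics/ and viewed, at most 10 in all, crops included, and the job is handed in when it is done.

Besides the shell and the picture viewer there is one more tool, called after "Request:" as a command line: name --argument value ..., lists and objects as JSON in quotes. step_arm: Moves the arm, as the interface text tells. Its arguments: {"type":"object","properties":{"increments":{"type":"array","items":{"type":"array"}},"fingers":{"type":"number"},"grip_force":{"type":"number"}},"required":["increments"]}

```bash
mkdir -p pics; cat > h.py <<'E'
import numpy as np, cv2
from plant import r
def cal(n):
    c=r.calibration(n); c['f']=200/np.tan(np.radians(c['fov_y'])/2); return c
def cloud(n):
    c=cal(n); im,d=r.snapshot(n); v,u=np.mgrid[0:400,0:640]
    P=np.stack([(u-c['cx'])/c['f']*d,(v-c['cy'])/c['f']*d,d],-1)
    W=(P-np.array(c['t']))@np.array(c['R']); W[d==0]=np.nan
    return im,d,W,c
E
python3 - <<'E'
from h import *
s=r.get_state();print(s)
for n in['scene','side']:
    im,d,W,c=cloud(n); print(n,c)
    cv2.imwrite(f'pics/{n}.png',im[...,::-1]); np.savez(f'pics/{n}.npz',im=im,W=W)
E
```

```text
{'clock': 0.0, 'q': array([-1.2991924 ,  0.68999807, -0.19449452,  1.56634515,  0.1573408 ,
        0.902482  , -0.21510508]), 'qd': array([ 0.00082141, -0.00113439,  0.00034177, -0.00083588, -0.00023816,
       -0.00020832,  0.00104778]), 'joint_torque': array([-2.21519022e-04, -5.27558613e+01, -1.26710594e+00, -1.53428328e+01,
       -5.26681042e-02,  6.42982821e-03,  1.58259268e-04]), 'tool_pos': array([0.1471502 , 0.60678329, 0.23790045]), 'eef_rot': array([ 1.18577385e-01,  9.92944389e-01, -9.18778466e-04, -2.23125066e-05]), 'contact_force': array([-0.98472489,  0.85418853,  0.76303119]), 'moment': array([0.01451533, 0.03259327, 0.07335707]), 'finger_force': 0.0, 'opening': 0.9970878052968556}
scene {'fov_y': 43.37905674840436, 'cx': 318.08731438412593, 'cy': 200.4931394979203, 'R': array([[ 0.89314538,  0.44945921, -0.01666591],
       [ 0.35057874, -0.71891055, -0.60021843],
       [-0.281755  ,  0.5302396 , -0.79966248]]), 't': array([-0.46524084, -0.1519793 ,  1.36729836]), 'f': np.float64(502.8452995912245)}
side {'fov_y': 49.761858167982425, 'cx': 323.7606784211938, 'cy': 204.31677764913798, 'R': array([[ 0.91611031, -0.40036249, -0.02125487],
       [-0.22871599, -0.47833578, -0.8478702 ],
       [ 0.32928846,  0.78160396, -0.52977764]]), 't': array([-0.49509165,  0.18108207,  0.7581586 ]), 'f': np.float64(431.2389130628157)}
```

View pics/scene.png

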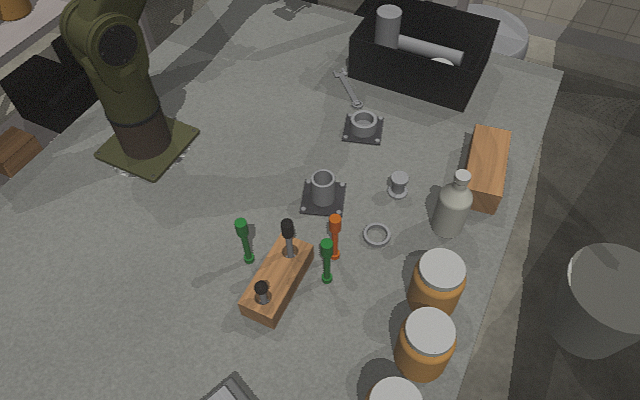

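View pics/side.png

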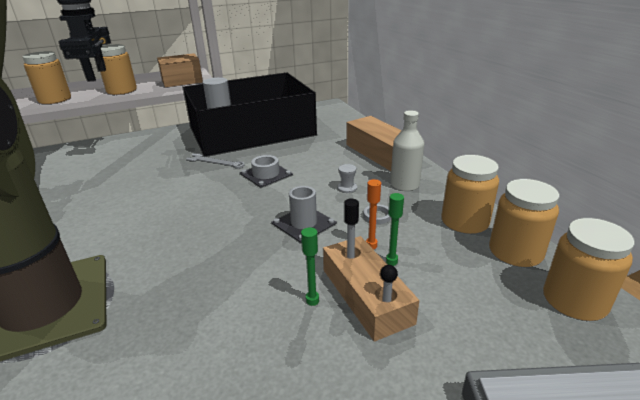

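The scene view shows the long rod's black grip at (288,228), the short rod's ball at (262,288) and the tall pocket's rim at (322,176). Green and orange decoys stand at (242,228), (326,246) and (335,222). The side view has the same things: grip (351,212), pocket rim (303,192).

```bash
python3 - <<'E'
from h import *
B={'scene':{'grip':(275,215,300,245),'ball':(250,278,272,294),'well':(305,165,340,212),'gL':(232,214,256,268),'gR':(318,236,334,286),'or':(326,212,343,262),'stand':(236,235,316,328)},
'side':{'grip':(342,197,362,228),'ball':(378,263,400,283),'well':(285,184,320,230),'gL':(298,226,322,306),'gR':(384,192,408,268),'or':(362,178,384,250),'stand':(320,238,418,335)}}
for n in B:
    z=np.load(f'pics/{n}.npz'); W=z['W']; im=z['im'].astype(int)
    for k,(a,b,c,d) in B[n].items():
        w=W[b:d,a:c].reshape(-1,3); i=im[b:d,a:c].reshape(-1,3)
        mx=i.max(1);mn=i.min(1)
        if k in('grip','ball'): m=(mx<50)&(w[:,2]>.06)
        elif k=='well': m=(abs(w[:,2]-.082)<.006)
        elif k=='stand': m=(mx-mn>35)&(i[:,0]>i[:,2])&(abs(w[:,2]-.055)<.004)
        else: m=(mx-mn>50)&(w[:,2]>.02)
        p=w[m]; p=p[~np.isnan(p[:,0])]
        e=cv2.minAreaRect((p[:,:2]*1000).astype(np.float32)) if len(p)>4 else None
        print(n,k,len(p),'med',np.round(np.median(p,0),3),'min',np.round(np.percentile(p,2,0),3),'max',np.round(np.percentile(p,98,0),3),np.round(e[0],0),np.round(e[1],0),round(e[2]))
        if k=='grip':
            t=p[p[:,2]>np.percentile(p[:,2],98)-.005]; print('  top',t.mean(0).round(4),len(t))
E
```

```text
scene grip 118 med [ 0.533 -0.159  0.151] min [ 0.52  -0.164  0.127] max [ 0.542 -0.142  0.165] [ 530. -153.] [22. 25.] 62
  top [ 0.5282 -0.1505  0.1624] 36
scene ball 51 med [ 0.533 -0.276  0.107] min [ 0.523 -0.286  0.099] max [ 0.546 -0.264  0.112] [ 535. -275.] [22. 22.] 31
scene well 218 med [0.514 0.042 0.082] min [0.486 0.016 0.076] max [0.54  0.071 0.086] [513.  44.] [57. 57.] 10
scene gL 88 med [ 0.438 -0.186  0.151] min [ 0.428 -0.196  0.148] max [ 0.449 -0.175  0.153] [ 439. -185.] [21. 24.] 35
scene gR 125 med [ 0.618 -0.151  0.15 ] min [ 0.605 -0.163  0.024] max [ 0.632 -0.096  0.154] [ 611. -132.] [24. 72.] 25
scene or 365 med [ 0.612 -0.097  0.142] min [ 0.599 -0.158  0.026] max [ 0.63  -0.082  0.153] [ 616. -123.] [24. 87.] 14
scene stand 2391 med [ 0.535 -0.217  0.056] min [ 0.492 -0.305  0.052] max [ 0.57  -0.121  0.058] [ 531. -211.] [ 82. 192.] 1
side grip 322 med [ 0.523 -0.163  0.151] min [ 0.515 -0.167  0.126] max [ 0.536 -0.146  0.164] [ 526. -155.] [23. 23.] 81
  top [ 0.5258 -0.1567  0.1623] 109
side ball 231 med [ 0.527 -0.282  0.107] min [ 0.518 -0.288  0.093] max [ 0.539 -0.27   0.113] [ 529. -278.] [20. 24.] 56
side well 241 med [0.509 0.035 0.082] min [0.482 0.014 0.076] max [0.535 0.069 0.084] [510.  41.] [58. 55.] 69
side gL 491 med [ 0.436 -0.193  0.124] min [ 0.427 -0.2    0.024] max [ 0.446 -0.179  0.152] [ 436. -188.] [24. 25.] 38
side gR 346 med [ 0.615 -0.161  0.125] min [ 0.605 -0.167  0.024] max [ 0.625 -0.145  0.152] [ 598. -180.] [88. 23.] 55
side or 587 med [ 0.602 -0.099  0.105] min [ 0.556 -0.157  0.024] max [ 0.615 -0.086  0.152] [ 584. -122.] [94. 25.] 54
side stand 2882 med [ 0.522 -0.225  0.056] min [ 0.489 -0.308  0.053] max [ 0.567 -0.124  0.058] [ 528. -213.] [ 82. 193.] 1
```

```bash
python3 - <<'E'
from h import *
W=np.vstack([np.load(f'pics/{n}.npz')['W'].reshape(-1,3) for n in('scene','side')])
W=W[~np.isnan(W[:,0])&(W[:,2]>.1)]
for y in np.arange(-.3,.7,.1):
    print(round(y,1),[round(float(np.percentile(q,99)),2) if len(q:=W[(W[:,1]>=y)&(W[:,1]<y+.1)&(W[:,0]>=x)&(W[:,0]<x+.1),2])>3 else 0 for x in np.arange(.1,.9,.1)])
E
```

```text
-0.3 [0, 0, 0, 0.15, 0.11, 0, 0, 0.14]
-0.2 [0, 0, 0, 0.15, 0.16, 0.15, 0.14, 0.14]
-0.1 [0, 0, 0, 0, 0.15, 0.15, 0.14, 0.14]
0.0 [0, 0, 0, 0, 0, 0, 0.19, 0.19]
0.1 [0, 0, 0, 0, 0, 0, 0.19, 0.19]
0.2 [0, 0, 0, 0, 0, 0, 0, 0]
0.3 [0, 0, 0, 0, 0, 0, 0, 0]
0.4 [0, 0, 0.14, 0.14, 0.14, 0.14, 0.14, 0]
0.5 [0.43, 0, 0.14, 0.19, 0, 0, 0.14, 0]
0.6 [0.4, 0.34, 0.14, 0.19, 0, 0, 0.14, 0]
```

Request:
step_arm --increments '[[[2,-1.5,1],[0,0,2.3]],[[4,-3,1],[0,0,2.3]],[[4,-3,1],[0,0,2.3]],[[4,-3,1],[0,0,2.3]],[[3.5,-3.5,1],[0,0,2.3]],[[3,-4,1],[0,0,2.1]],[[3,-4,0],[0,0,0]],[[2,-4,0],[0,0,0]],[[2,-4,0],[0,0,0]],[[1,-4,0],[0,0,0]]]'

```text
clock: 1.1
tool_pos: [0.4304, 0.268, 0.2976]
eef_rot: [0.001, 1.0, -0.0, 0.0]
contact_force: [-0.1, 0.3, 0.3]
opening: 1.0
finger_force: 0.0
```

Request:
step_arm --increments '[[[2,-4.5,0],[0,0,0]],[[2,-4.5,0],[0,0,0]],[[2,-4.5,0],[0,0,0]],[[2,-4.5,0],[0,0,0]],[[1,-4.5,0],[0,0,0]],[[0.5,-4.5,0],[0,0,0]],[[0.3,-4.5,-1],[0,0,0]],[[0,-4.5,-1],[0,0,0]],[[0,-4,-1],[0,0,0]],[[0,-2,0],[0,0,0]]]'

```text
clock: 2.1
tool_pos: [0.525, -0.1545, 0.266]
eef_rot: [0.003, 1.0, -0.001, -0.002]
contact_force: [-1.0, -0.4, -0.1]
opening: 0.999
finger_force: 0.0
```

```bash
python3 - <<'E'
from h import *
s=r.get_state();print(s['tool_pos'],s['q'])
im,d,W,c=cloud('wrist')
cv2.imwrite('pics/w1.png',im[...,::-1]); np.savez('pics/w1.npz',im=im,W=W)
m=(im.max(2)<60)&(abs(W[...,2]-.163)<.008)&(abs(W[...,0]-.528)<.04)&(abs(W[...,1]+.152)<.04)
print(m.sum(),W[m].mean(0) if m.any() else 0, cv2.minEnclosingCircle((W[m][:,:2]*1000).astype(np.float32)))
E
```

```text
[ 0.52496666 -0.1545229   0.26603896] [ 0.37733709  0.55995467 -0.28654478  1.76253834  0.20365807  0.85191297
  1.5616437 ]
593 [ 0.52596433 -0.15365497  0.16152915] ((526.7232055664062, -153.54095458984375), 12.51576042175293)
```

View pics/w1.png

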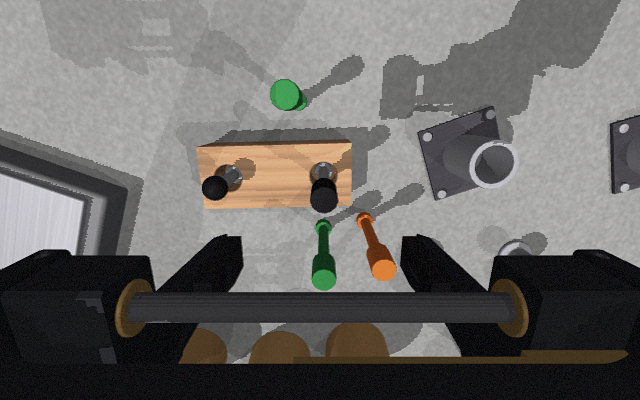

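The wrist view shows the long rod's grip top at (323,197) and the tall pocket's rim at (494,163). The fingers straddle the grip clear of the decoys, so I'm descending.

Request:
step_arm --increments '[[[0.2,0.1,-1.5],[0,0,0]],[[0,0,-2],[0,0,0]],[[0,0,-2],[0,0,0]],[[0,0,-2],[0,0,0]],[[0,0,-2],[0,0,0]],[[0,0,-2],[0,0,0]],[[0,0,-1.5],[0,0,0]],[[0,0,-1],[0,0,0]],[[0,0,0],[0,0,0]],[[0,0,0],[0,0,0]]]'

```text
clock: 3.15
tool_pos: [0.5292, -0.1484, 0.1282]
eef_rot: [0.0, 1.0, 0.0, 0.0]
contact_force: [0.1, -0.2, -0.0]
opening: 0.997
finger_force: 0.0
```

Request:
step_arm --increments '[[[0,0,0],[0,0,0]],[[0,0,0],[0,0,0]],[[0,0,0],[0,0,0]],[[0,0,0],[0,0,0]],[[0,0,0],[0,0,0]],[[0,0,0],[0,0,0]],[[0,0,0],[0,0,0]],[[0,0,0],[0,0,0]],[[0,0,0],[0,0,0]],[[0,0,0],[0,0,0]]]' --fingers 0 --grip_force 25

```text
clock: 4.15
tool_pos: [0.5289, -0.149, 0.1278]
eef_rot: [0.0, 1.0, -0.0, -0.0]
contact_force: [0.1, -1.2, -0.3]
opening: 0.284
finger_force: 24.9
```

Request:
step_arm --increments '[[[0,0,0.5],[0,0,0]],[[0,0,1],[0,0,0]],[[0,0,1.5],[0,0,0]],[[0,0,1.5],[0,0,0]],[[0,0,1.5],[0,0,0]],[[0,0,1.5],[0,0,0]],[[0,0,1.5],[0,0,0]],[[0,0,1],[0,0,0]],[[0,0,0.5],[0,0,0]],[[0,0,0],[0,0,0]]]'

```text
clock: 5.15
tool_pos: [0.5292, -0.1487, 0.2335]
eef_rot: [0.0, 1.0, -0.0, 0.001]
contact_force: [-0.6, 0.7, -2.0]
opening: 0.286
finger_force: 24.9
```

```bash
python3 - <<'E'
from h import *
s=r.get_state();print(s['tool_pos'],s['opening'],s['finger_force'])
im,d,W,c=cloud('side')
cv2.imwrite('pics/s2.png',cv2.resize(im[130:330,220:480,::-1],None,fx=3,fy=3,interpolation=cv2.INTER_NEAREST)[:600,:800])
np.savez('pics/s2.npz',im=im,W=W)
im,d,W,c=cloud('wrist'); cv2.imwrite('pics/w2.png',im[...,::-1]); np.savez('pics/w2.npz',im=im,W=W)
m=(abs(W[...,2]-.082)<.005)&(abs(W[...,0]-.512)<.045)&(abs(W[...,1]-.042)<.045)
print(m.sum(),cv2.minEnclosingCircle((W[m][:,:2]*1000).astype(np.float32)),cv2.minAreaRect((W[m][:,:2]*1000).astype(np.float32)))
W=np.load('pics/w1.npz')['W']
m=(abs(W[...,2]-.082)<.005)&(abs(W[...,0]-.512)<.045)&(abs(W[...,1]-.042)<.045)
print(m.sum(),cv2.minEnclosingCircle((W[m][:,:2]*1000).astype(np.float32)),cv2.minAreaRect((W[m][:,:2]*1000).astype(np.float32)))
E
```

```text
[ 0.52918744 -0.14869154  0.2334905 ] 0.2864513507723248 24.85039805760607
1201 ((510.4653625488281, 41.983489990234375), 29.4066219329834) ((509.6844482421875, 41.68135452270508), (56.61530685424805, 57.193695068359375), 5.171630382537842)
968 ((509.3813171386719, 42.24570083618164), 29.298906326293945) ((509.78900146484375, 41.707096099853516), (56.90651321411133, 56.86790084838867), 31.877103805541992)
```

View pics/s2.png

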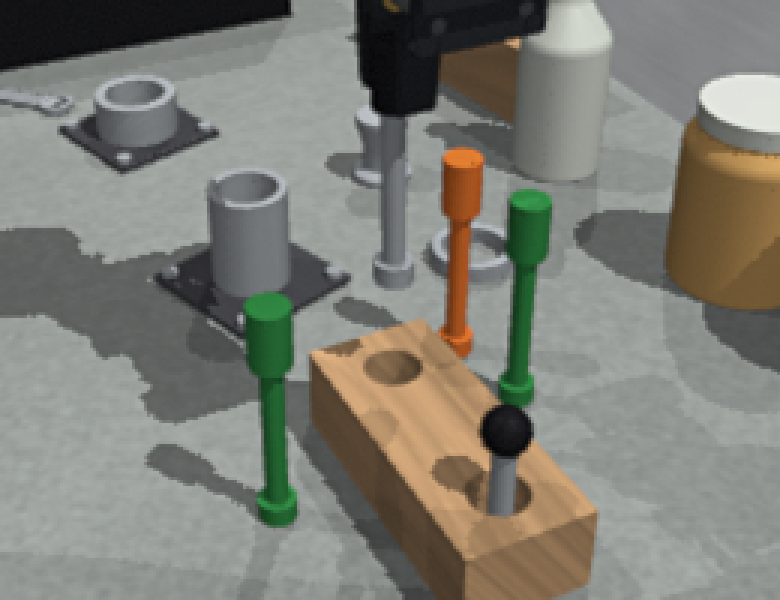

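The side view shows the rod held upright with its foot at crop (393,272). Its stand hole is empty and the short rod is still in place. Next I move over the tall pocket.

Request:
step_arm --increments '[[[0,1,0],[0,0,0]],[[-0.2,2,0],[0,0,0]],[[-0.3,2.8,0],[0,0,0]],[[-0.3,3,0],[0,0,0]],[[-0.3,3,0],[0,0,0]],[[-0.3,3,0],[0,0,0]],[[-0.3,2.3,0],[0,0,0]],[[0,1.5,0],[0,0,0]],[[0,0.5,0],[0,0,0]],[[0,0,0],[0,0,0]]]'

```text
clock: 6.25
tool_pos: [0.5116, 0.0433, 0.2326]
eef_rot: [-0.001, 1.0, 0.0, -0.0]
contact_force: [-0.5, -0.7, -2.9]
opening: 0.287
finger_force: 24.8
```

```bash
python3 - <<'E'
from h import *
s=r.get_state();print(s['tool_pos'],s['opening'],s['finger_force'],s['contact_force'])
t=s['tool_pos']
for n in('side','scene'):
    im,d,W,c=cloud(n)
    if n=='side': cv2.imwrite('pics/s3.png',cv2.resize(im[110:260,200:400,::-1],None,fx=4,fy=4,interpolation=cv2.INTER_NEAREST))
    cam=-np.array(c['R']).T@np.array(c['t'])
    for lo,hi,rad in((.119,.129,12),(.14,.16,7),(.17,.2,7)):
        m=(W[...,2]>lo)&(W[...,2]<hi)&(np.hypot(W[...,0]-t[0],W[...,1]-t[1])<.03)
        p=W[m]
        if len(p)<5: print(n,lo,'none');continue
        v=p.mean(0)-cam; v=v[:2]/np.hypot(*v[:2])
        # axis: mid of silhouette + offset of mean cylinder depth (pi/4 R)
        print(n,lo,len(p),(p.mean(0)[:2]+v*rad*.001*np.pi/4).round(4))
E
```

```text
[0.51163251 0.04333083 0.2325593 ] 0.2867601075328113 24.83886336442083 [-0.53407432 -0.66605922 -2.85545931]
side 0.119 47 [0.5092 0.0404]
side 0.14 60 [0.5096 0.0407]
side 0.17 96 [0.5099 0.0418]
scene 0.119 34 [0.5124 0.0427]
scene 0.14 37 [0.5118 0.0411]
scene 0.17 67 [0.5123 0.0428]
```

View pics/s3.png

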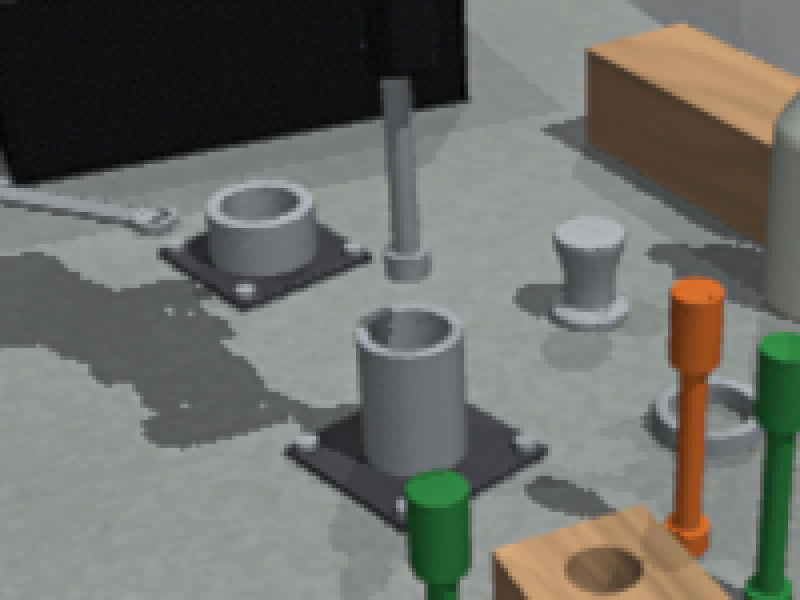

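The side view shows the foot at crop (407,265), centred above the rim at (410,330). The depth measurement agrees within about 1 mm, so I'm lowering.

Request:
step_arm --increments '[[[-0.1,0,-0.6],[0,0,0]],[[0,0,-1],[0,0,0]],[[0,0,-1.2],[0,0,0]],[[0,0,-1.3],[0,0,0]],[[0,0,-1.3],[0,0,0]],[[0,0,-1.3],[0,0,0]],[[0,0,-1.2],[0,0,0]],[[0,0,-1],[0,0,0]],[[0,0,-0.6],[0,0,0]],[[0,0,0],[0,0,0]]]'

```text
clock: 7.35
tool_pos: [0.5105, 0.0422, 0.137]
eef_rot: [0.0, 1.0, -0.0, -0.001]
contact_force: [0.1, -0.2, -2.2]
opening: 0.289
finger_force: 24.8
```

Request:
step_arm --increments '[[[0,0,-0.1],[0,0,0]],[[0,0,-0.1],[0,0,0]],[[0,0,-0.1],[0,0,0]],[[0,0,-0.1],[0,0,0]],[[0,0,-0.1],[0,0,0]],[[0,0,-0.1],[0,0,0]],[[0,0,-0.1],[0,0,0]],[[0,0,-0.1],[0,0,0]],[[0,0,-0.1],[0,0,0]],[[0,0,0],[0,0,0]]]'

```text
clock: 8.35
tool_pos: [0.5108, 0.0423, 0.1287]
eef_rot: [0.0, 1.0, 0.0, -0.0]
contact_force: [-0.3, -1.0, -2.1]
opening: 0.29
finger_force: 24.8
```

Request:
step_arm --increments '[[[0,0,-0.05],[0,0,0]],[[0,0,-0.05],[0,0,0]],[[0,0,-0.05],[0,0,0]],[[0,0,-0.05],[0,0,0]],[[0,0,0],[0,0,0]],[[0,0,0],[0,0,0]],[[0,0,0],[0,0,0]],[[0,0,0],[0,0,0]],[[0,0,0],[0,0,0]],[[0,0,0],[0,0,0]]]'

```text
clock: 9.35
tool_pos: [0.5117, 0.0423, 0.1277]
eef_rot: [0.0, 1.0, 0.0, 0.001]
contact_force: [-1.1, -0.4, 6.5]
opening: 0.287
finger_force: 24.8
```

Contact: about 8.5 N of press on the bottom. Holding.

Request:
step_arm --increments '[[[0,0,0],[0,0,0]],[[0,0,0],[0,0,0]],[[0,0,0],[0,0,0]],[[0,0,0],[0,0,0]],[[0,0,0],[0,0,0]],[[0,0,0],[0,0,0]],[[0,0,0],[0,0,0]],[[0,0,0],[0,0,0]],[[0,0,0],[0,0,0]],[[0,0,0],[0,0,0]]]'

```text
clock: 10.35
tool_pos: [0.5117, 0.0423, 0.1277]
eef_rot: [0.0, 1.0, 0.0, 0.001]
contact_force: [-1.1, -0.3, 5.3]
opening: 0.289
finger_force: 24.8
```

Request:
step_arm --increments '[[[0,0,0],[0,0,0]],[[0,0,0],[0,0,0]],[[0,0,0],[0,0,0]],[[0,0,0],[0,0,0]],[[0,0,0],[0,0,0]],[[0,0,0],[0,0,0]],[[0,0,0],[0,0,0]],[[0,0,0],[0,0,0]],[[0,0,0],[0,0,0]],[[0,0,0],[0,0,0]]]'

```text
clock: 11.35
tool_pos: [0.5117, 0.0423, 0.1277]
eef_rot: [0.0, 1.0, 0.0, 0.001]
contact_force: [-0.6, 0.3, 6.1]
opening: 0.287
finger_force: 24.8
```

```bash
python3 - <<'E'
from h import *
s=r.get_state();print(s['tool_pos'],s['finger_force'],s['contact_force'])
im,d,W,c=cloud('side')
cv2.imwrite('pics/s4.png',cv2.resize(im[110:310,200:440,::-1],None,fx=3,fy=3,interpolation=cv2.INTER_NEAREST))
E
```

```text
[0.51173087 0.04231109 0.12771592] 24.840595449786633 [-0.59219365  0.25198875  6.14736549]
```

View pics/s4.png

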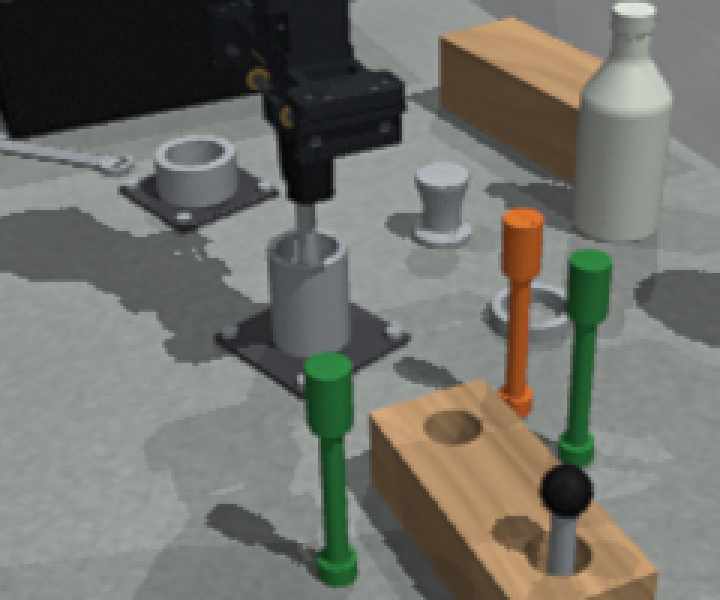

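The side view shows the rod upright in the tall pocket, stem at crop (305,235), still held. It has been pressed for over 2 s. I unload slightly, open, then retreat straight up.

Request:
step_arm --increments '[[[0,0,0.05],[0,0,0]],[[0,0,0],[0,0,0]],[[0,0,0],[0,0,0]],[[0,0,0],[0,0,0]],[[0,0,0],[0,0,0]],[[0,0,0],[0,0,0]],[[0,0,0],[0,0,0]],[[0,0,0],[0,0,0]],[[0,0,0],[0,0,0]],[[0,0,0],[0,0,0]]]' --fingers 1

```text
clock: 12.4
tool_pos: [0.5109, 0.0423, 0.1274]
eef_rot: [0.0, 1.0, 0.0, -0.0]
contact_force: [-0.6, -0.9, 0.2]
opening: 1.0
finger_force: 0.0
```

Request:
step_arm --increments '[[[0,0,0.5],[0,0,0]],[[0,0,1],[0,0,0]],[[0,0,1.5],[0,0,0]],[[0,0,1.5],[0,0,0]],[[0,0,1.5],[0,0,0]],[[0,0,1.5],[0,0,0]],[[0,0,1.5],[0,0,0]],[[0,0,1.5],[0,0,0]],[[0,0,0.5],[0,0,0]],[[0,0,0],[0,0,0]]]'

```text
clock: 13.4
tool_pos: [0.5114, 0.0423, 0.2384]
eef_rot: [0.0, 1.0, 0.0, 0.001]
contact_force: [0.4, 0.8, 0.6]
opening: 0.997
finger_force: 0.0
```

```bash
python3 - <<'E'
from h import *
s=r.get_state();print(s['tool_pos'],s['opening'],s['contact_force'])
im,d,W,c=cloud('side')
cv2.imwrite('pics/s5.png',cv2.resize(im[110:310,200:440,::-1],None,fx=3,fy=3,interpolation=cv2.INTER_NEAREST))
m=(im.max(2)<60)&(abs(W[...,2]-.145)<.03)&(np.hypot(W[...,0]-.51,W[...,1]-.042)<.05)
print(m.sum(),W[m].mean(0),W[m].max(0))
E
```

```text
[0.51138351 0.04232243 0.23837995] 0.996906356489149 [0.39426923 0.82664587 0.55391485]
239 [0.50678066 0.03076433 0.14758013] [0.5208542  0.04834199 0.16435466]
```

View pics/s5.png

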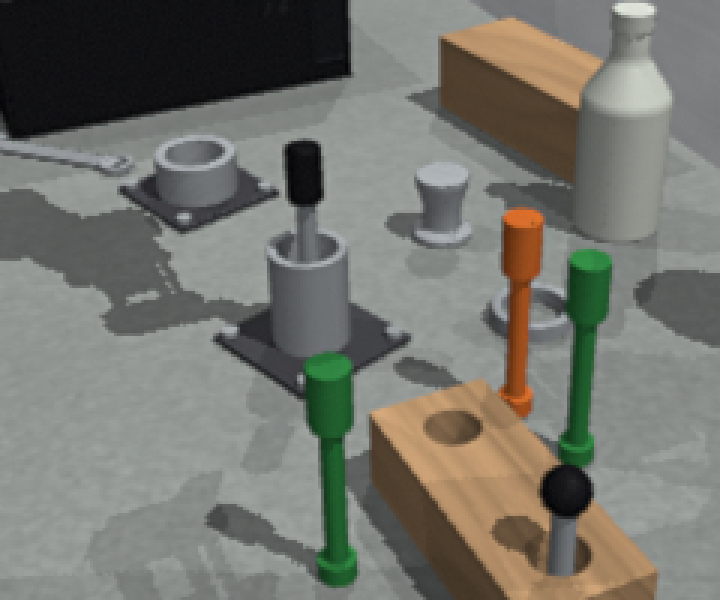

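The side view shows the rod standing upright and released in the tall pocket, grip at crop (303,172), top at z ≈ 0.163. The short rod is untouched.

```bash
python3 -c "
from plant import r
print(r.finish_job())"
```

```text
the job is handed in; nothing more can be done
None
```

The long dip rod was pressed on the bottom of the tall pocket for over two seconds and left standing there upright and released, the short rod stayed in the stand, and the job is handed in (no verdict was returned).

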